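# Seat a wire-jig plate on its dowel

## Robot

A 6-joint arm with a two-finger parallel gripper is mounted at the origin on the work surface. World frame = base frame: x ahead of the robot, y to its left, z up, the work surface at z = 0. Lengths are in m, angles in rad, forces in N, time in s.
With the tool pointing down it reaches from about 0.275 to 0.825 m from the base axis. Payload 4.9 kg.
Tool frame: the origin (TCP) lies midway between the tips of the shut fingers; the grasp point (between the pads) lies 19 mm behind it; z points along the fingers, y is the line along which they close (so a half turn about z gives the same grasp; the last joint's range is limited). The gripper opens to 85 mm and grips with 20 to 120 N. Pads are 22 mm wide; open, the fingers measure 114 mm over their backs; the gripper's body (76 mm by 85 mm) begins 54 mm behind the grasp point. The pads swing forward as they close: fully open they stand 13 mm farther back than shut.
Start: joints at [0.994, 0.326, -0.193, 1.052, 0, 1.437], TCP at [0.236, 0.497, 0.198] pointing down, gripper open.
Joint ranges: [-2.65, 2.65], [-0.97, 1.79], [-1.3, 1.35], [-1.93, 2.1], [-1.47, 1.37], [-3.14, 3.14]. Speed limits (rad/s): [2.57, 2.57, 3.14, 3.14, 3.14, 3.14].

## Interface

Orientations are given as [roll, pitch, yaw] about the fixed x, y, z axes, in that order (R = Rz(yaw) Ry(pitch) Rx(roll)).
In Python, from station import bot gives the robot as it stands. The module is installed in compiled form; this text tells all that it offers.
- The arm moves only by the shell command python3 -m handwheel 'ROWS' [FORCE]. ROWS is JSON, a list of rows, each an object with "fingers": the closure, from -1 (fully open) to 1 (shut), so that 0 is half open; "offset": the shift along the tool's x, y, z each as a share of 0.15 m, from -1 to 1, a list of three; "turn": the turn about the tool's z as a share of 60 degrees, from -1 to 1. A call has 1 to 12 rows; each row shifts and turns the commanded pose from where the row before left it, along the tool's axes as they then stand; what a row does not reach is not made up. A row lasts 1/8 s, in which the tool goes at most 62.5 mm and 10.7 degrees, less where a joint would pass 70% of its speed; a pose out of reach is approached as far as the arm can. A call with a number of a shift or a turn outside -1 to 1 is refused whole. A call with a gripper value outside its range is refused whole. The fingers move at their own pace and stop on an object; FORCE is the grip in N (left out, the last holds). Time passes only in rows, so rows that do not move let the fingers close. It gives the time, the measured TCP pose, the force, the opening and the grip force at its end, in the units of the state.
- bot.get_state(): the state, without advancing time (a new reading comes with each control period).
- bot.snapshot(name): name is "scene" or "side" or "wrist"; returns a dict with "pixels" (384x512x3 uint8, red, green, blue), "range_z" (384x512 float32, m along the optical axis (not along the pixel's ray), 0 where there is no reading), "intrinsics" (3x3 intrinsics, pixels), "D" ([k1, k2, p1, p2, k3] as OpenCV has them; the pictures are not rectified), "R" (3x3) and "t" (3): a world point X has camera coordinates R X + t; the wrist camera has in their place "mount" (4x4, takes a point from camera to tool coordinates, whose origin is the TCP and whose axes are the flange's). Camera axes: x right, y down, z forward; pixel columns grow to the right and rows downward; lengths in m; the calibration is good to about 2 mm. A picture is of the moment at which its call begins: read the wrist's pose just before it.
- bot.sign_off(): hands the job in; it is judged then, once.
Trained networks look in a picture, given as the dict that the camera call returned (one of the last four; its "shot" number tells which), for a name from the list of things; names that differ only in an ending like _2 or _b are one class to them, and where a whole thing is asked for, a point or a joint stands for the part that bears it (a point fixed in the world has none). Each returns a list of dicts, best first, with "p" (0 to 1); they miss things now and then, are a little off and sometimes report something else, mostly with a low value. They report only what shows in the picture. A call takes as long as a camera call. They do not tell look-alikes from the thing itself.
- bot.masks_of(picture, query): "region" (384x512 bool, what is visible of it) and "box" ([left, top, width, height] as shares, 0 to 1, of the picture: columns of its width, rows of its height, round what is visible of it).
- bot.pinpoint(picture, query): "xy" ([column, row] as shares, 0 to 1, of the picture: columns of its width, rows of its height: a listed point, or the origin of a listed thing).
The state is a dict: "t": time; "joint_pos": joint angles; "joint_vel": joint speeds; "joint_efforts": joint torques, N m; "tool_pos": TCP position; "eef_rot": TCP orientation; "force": force on the tool from outside, world axes, zero at the start; "ft_torque": the same for the moment, N m; "finger_gap": finger opening in m; "grip_force": force on a finger pad.
Only numpy, scipy, OpenCV 4.12 (cv2) and the standard library are available. Lean on these libraries where they do the work, as an engineer would, in place of code of your own. Each camera call takes 0.05 s, during which the arm holds its last target. There are 200 camera calls.

## Task

Set up the wire-bending jig: pick up the loose peg plate by its grip block, lay it on the jig base and gently nudge it about until its hole drops over the base's short dowel and the plate lies flat and fully down. Then swing the plate about the dowel until its long side rests against the tall stop post, and let go. Never press the plate hard on the jig, and leave the bead box, the flower dish and the wire spool where they are.

Things in the scene. Friction and masses are not known exactly. Their poses are not given: they have to be found in the camera images.
- jig_base: Fixed grey jig base on the bench, 170 (x) x 100 (y) x 14 mm high, screwed down. Origin at the centre of its underside, z up. A dark slot lies in its top (see slot). It carries a dowel (slot) and a stop post (post).
- slot (a point): Middle of the dark slot, on the base's top (14 mm above the bench), at x = -35, y = -12 mm of jig_base; axes as jig_base. A steel dowel, 8 mm diameter, tip tapering to 6 mm over its last 2 mm, stands 7.5 mm above the base's top. It is clamped firmly on the slot's centre line (y = 0), anywhere from x = -15 to +15 mm of this point: this differs each time and is not measured.
- post (a point): Centre of the steel stop post (10 mm diameter, 22 mm tall) where it stands on the base's top: x = +75, y = +33 mm of slot. Its face towards the slot line is at y = +28 mm, half the plate's width, so a plate on the dowel and against the post has its x axis along the base's x.
- plate: Loose aluminium peg plate, 130 (x) x 56 (y) x 10 mm thick, 140 to 260 g. Origin at the centre of its underside, z up. It starts flat on the bench. A grip block 30 (x) x 14 (y) mm stands on it, from z = 10 to z = 46 mm, centred at x = -4, y = 0 mm; grasp it across y. Five brass bending pegs, 5 mm diameter and 10 mm tall, stand at x = 28 to 46 mm, the end away from the hole.
- hole (a point): Centre of the plate's round through hole, at its underside: x = -32, y = 0 mm of the plate. 9.5 mm diameter with a 1 mm chamfer. It belongs over the dowel.
- far_end (a point): Point on the plate's underside at x = +56, y = 0 mm of the plate, at the end with the brass pegs. With the plate seated it points along +x of the base, past the stop post.
- grip (a point): Point in the plate's grip block on its middle line, 34 mm above the plate's underside (12 mm below the block's top), at x = -4, y = 0 mm of the plate.
- bead_box: Bystander: clear square bead box, 85 x 85 x 28 mm high, loose; origin at the centre of its underside. Leave alone.
- dish: Bystander: white flower-shaped china dish of beads, 128 mm across, 18 mm high, loose; origin at the centre of its underside. Leave alone.
- spool: Bystander: brass wire spool, 56 mm diameter, 36 mm high, loose; origin at the centre of its underside. Leave alone.
Mind the look-alikes: they are no part of the job. Leave any purple look-alike of the jig_base alone.

How it is judged:
By the outcome, as a careful person would: the job done as asked, in the order asked, and still so for the second after the job is handed in, with the robot touching nothing.
It also fails if it takes over 64 s, if anything falls off the work surface, if the arm or the gripper's body presses on something with over 40 N, if the wrist force passes 120 N, or if a joint passes its speed limit or range.

## Working session

There is one attempt and no reset: what is moved stays moved. The work goes in short steps, Python scripts to look and compute and a shell command to move; the robot and the scene stay as the last step left them, time stands still between calls to the robot, and variables do not carry over. Pictures are saved under pics/ and viewed, at most 11 in all, crops included, and the job is handed in when it is done.

```bash
mkdir -p pics
cat > h.py <<'E'
import numpy as np, cv2
from scipy.spatial.transform import Rotation as Ro
from station import bot
def cam(p,st=None):
    if 'R' in p and p['R'] is not None: return np.array(p['R']),np.array(p['t']).ravel()
    T=np.eye(4);T[:3,:3]=Ro.from_euler('xyz',st['eef_rot']).as_matrix();T[:3,3]=st['tool_pos']
    C=T@np.array(p['mount']);return C[:3,:3].T,-C[:3,:3].T@C[:3,3]
def ray(p,xy,st=None):
    R,t=cam(p,st)
    u=cv2.undistortPoints(np.array([[xy]],float),np.array(p['intrinsics'],float),np.array(p['D'],float))[0,0]
    return -R.T@t, R.T@np.array([u[0],u[1],1])
def onz(p,xy,z,st=None):
    o,d=ray(p,xy,st);return o+d*(z-o[2])/d[2]
def tri(rs):
    A=0;b=0
    for o,d in rs:
        d=d/np.linalg.norm(d);P=np.eye(3)-np.outer(d,d);A=A+P;b=b+P@o
    x=np.linalg.solve(A,b);return x,[np.linalg.norm(np.cross(x-o,d/np.linalg.norm(d))) for o,d in rs]
def px(xy): return np.array(xy)*[512,384]
def proj(p,X,st=None):
    R,t=cam(p,st);return cv2.projectPoints(np.array(X,float).reshape(-1,1,3),cv2.Rodrigues(R)[0],t,np.array(p['intrinsics'],float),np.array(p['D'],float))[0][:,0]
def save(p,name): cv2.imwrite('pics/'+name,p['pixels'][:,:,::-1])
E
python3 - <<'E'
from h import *
np.set_printoptions(precision=4,suppress=True)
s=bot.get_state();print(s['tool_pos'],s['eef_rot'],s['t'])
ims=[]
for n in ['scene','side']:
    p=bot.snapshot(n);ims.append(p['pixels'])
    for q,z in [('jig_base',0),('slot',.014),('post',.014),('plate',0),('hole',0),('far_end',0),('grip',.034),('bead_box',0),('dish',0),('spool',0)]:
        for r in bot.pinpoint(p,q)[:3]:
            if r['p']>.2: print(n,q,round(r['p'],2),px(r['xy']).round(1),onz(p,px(r['xy']),z))
cv2.imwrite('pics/a.png',cv2.resize(np.vstack(ims)[:,:,::-1],(400,600),interpolation=cv2.INTER_AREA))
cv2.imwrite('pics/s.png',ims[0][:,:,::-1]);cv2.imwrite('pics/d.png',ims[1][:,:,::-1])
E
```

```text
[0.2353 0.4964 0.1972] [-3.1399 -0.0002  2.6988] 0.0
scene jig_base 0.84 [210.4 226.9] [ 0.4983 -0.1865  0.    ]
scene jig_base 0.55 [150.  188.4] [ 0.226  -0.2534  0.    ]
scene slot 0.82 [205.8 219.4] [ 0.473  -0.1844  0.014 ]
scene slot 0.73 [136.4 184.6] [ 0.1904 -0.2838  0.014 ]
scene post 0.82 [227.6 223.6] [ 0.5336 -0.1403  0.014 ]
scene post 0.61 [161.  184.9] [ 0.2501 -0.2188  0.014 ]
scene plate 0.59 [283.5 179.7] [0.5146 0.1296 0.    ]
scene far_end 0.94 [296.2 185.1] [0.5625 0.1467 0.    ]
scene grip 0.59 [282.7 174.3] [0.5135 0.125  0.034 ]
scene grip 0.57 [297.9 186.3] [0.5872 0.1276 0.034 ]
scene bead_box 0.96 [161.5 302.4] [ 0.6085 -0.4432  0.    ]
scene dish 0.78 [361.8 144.4] [0.5895 0.4751 0.    ]
scene spool 0.68 [294.1 261.6] [ 0.7704 -0.0662  0.    ]
side jig_base 0.92 [294.8 225.5] [ 0.5124 -0.1738  0.    ]
side jig_base 0.77 [253.4 284.1] [ 0.2318 -0.2567  0.    ]
side jig_base 0.63 [314.8 182.5] [ 0.7694 -0.0631  0.    ]
side slot 0.63 [297.8 227.3] [ 0.4947 -0.1987  0.014 ]
side slot 0.62 [251.9 292.3] [ 0.1955 -0.2853  0.014 ]
side post 0.94 [296.1 212.2] [ 0.5569 -0.1437  0.014 ]
side post 0.79 [249.4 272.4] [ 0.2474 -0.2285  0.014 ]
side plate 0.82 [224. 194.] [0.5038 0.1294 0.    ]
side plate 0.47 [292.2 226.6] [ 0.5025 -0.1714  0.    ]
side hole 0.85 [220.5 199.5] [0.4708 0.1126 0.    ]
side far_end 0.75 [227.8 185.3] [0.5547 0.1619 0.    ]
side far_end 0.26 [188.7 157.3] [ 0.6129  0.4423 -0.    ]
side grip 0.77 [224.2 187.6] [0.4955 0.1172 0.034 ]
side spool 0.77 [315.4 184. ] [ 0.7621 -0.0711  0.    ]
```

View pics/s.png

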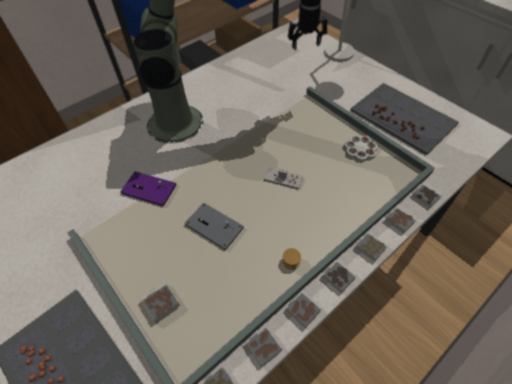

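View pics/d.png

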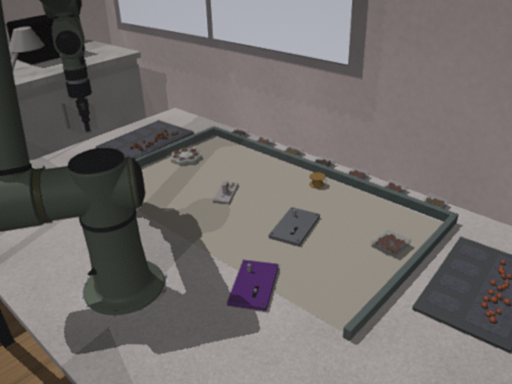

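The grey jig base is at scene (214,226) and the purple look-alike at (149,188). The plate is at (284,178), the dish at (360,148), the spool at (291,259) and the bead box at (159,305). The grey base fits the text because it is grey and the other is purple. I'll confirm with the wrist camera on the way, moving above the plate first.

```bash
python3 -m handwheel '[{"fingers":-1,"offset":[-0.27,-0.15,0],"turn":0},{"fingers":-1,"offset":[-0.27,-0.15,0],"turn":0},{"fingers":-1,"offset":[-0.27,-0.15,0],"turn":0},{"fingers":-1,"offset":[-0.27,-0.15,0],"turn":0},{"fingers":-1,"offset":[-0.27,-0.15,0],"turn":0},{"fingers":-1,"offset":[-0.27,-0.15,0],"turn":0},{"fingers":-1,"offset":[-0.27,-0.15,0],"turn":0},{"fingers":-1,"offset":[-0.27,-0.15,0],"turn":-0.17},{"fingers":-1,"offset":[0,0,0],"turn":-0.17},{"fingers":-1,"offset":[0,0,0],"turn":-0.17},{"fingers":-1,"offset":[0,0,0],"turn":-0.17},{"fingers":-1,"offset":[0,0,0],"turn":0}]'
cat >> h.py <<'E'
def look(name=None,qs=()):
    s=bot.get_state();p=bot.snapshot('wrist')
    if name: save(p,name)
    return s,p
def need(s,xyz,yaw):
    R=Ro.from_euler('xyz',s['eef_rot']).as_matrix();d=np.array(xyz)-s['tool_pos']
    dy=(yaw-s['eef_rot'][2]+np.pi)%(2*np.pi)-np.pi
    print('tool mm',(R.T@d*1e3).round(1),'share',(R.T@d/.15).round(3),'turn share',round(-dy*180/np.pi/60,3))
E
python3 - <<'E'
from h import *
np.set_printoptions(precision=4,suppress=True)
s,p=look('w1.png');print(np.array(p['mount']),p['intrinsics'],s['t'])
for q,z in [('plate',0),('hole',0),('far_end',0),('grip',.034),('slot',.014),('post',.014)]:
    for r in bot.pinpoint(p,q)[:2]:
        if r['p']>.2: print(q,round(r['p'],2),px(r['xy']).round(1),onz(p,px(r['xy']),z,s))
E
```

```text
t: 2.6
tool_pos: [0.4513, 0.1955, 0.198]
eef_rot: [3.142, 0.0, -2.874]
force: [0.3, -0.1, 0.6]
finger_gap: 0.0852
grip_force: 0.0
[[ 0.0003 -0.9591 -0.2829  0.0715]
 [ 1.      0.0004 -0.0003 -0.001 ]
 [ 0.0004 -0.2829  0.9591 -0.177 ]
 [ 0.      0.      0.      1.    ]] [[321.6379   0.     256.8976]
 [  0.     321.6379 193.0231]
 [  0.       0.       1.    ]] 2.6
plate 0.66 [196.3 197.4] [0.5143 0.1346 0.    ]
hole 0.72 [185.3 170.2] [0.4845 0.1146 0.    ]
far_end 0.74 [208.3 236.8] [0.5617 0.1605 0.    ]
grip 0.43 [195.5 195.6] [0.5006 0.137  0.034 ]
post 0.6 [187.1 174.4] [0.485  0.1199 0.014 ]
```

View pics/w1.png

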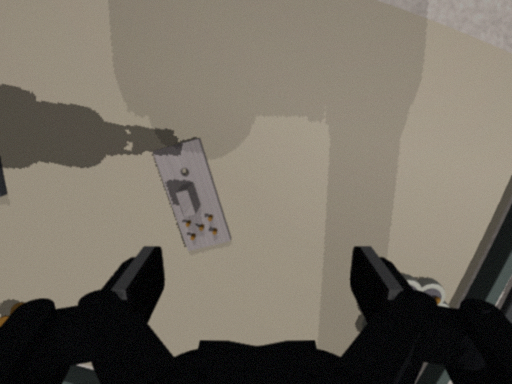

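The picture shows the plate with corners at about (154,153), (199,139), (231,238) and (187,251), its hole at (185,171) and the grip block at about (187,200). I'll go above it for a second view.

```bash
python3 -m handwheel '[{"fingers":-1,"offset":[-0.08,-0.173,0.09],"turn":0},{"fingers":-1,"offset":[-0.08,-0.173,0.09],"turn":0},{"fingers":-1,"offset":[-0.08,-0.173,0.09],"turn":0},{"fingers":-1,"offset":[0,0,0],"turn":-0.13},{"fingers":-1,"offset":[0,0,0],"turn":-0.13},{"fingers":-1,"offset":[0,0,0],"turn":0}]'
python3 - <<'E'
from h import *
np.set_printoptions(precision=4,suppress=True)
s,p=look('w2.png')
for q,z in [('plate',0),('hole',0),('far_end',0),('grip',.034)]:
    for r in bot.pinpoint(p,q)[:2]:
        if r['p']>.2: print(q,round(r['p'],2),px(r['xy']).round(1),onz(p,px(r['xy']),z,s))
m=bot.masks_of(p,'plate')[0];print(m['p'],m['box'])
R,t=cam(p,s);v,u=np.nonzero(m['region']&(p['range_z']>0));Z=p['range_z'][v,u]
n=cv2.undistortPoints(np.stack([u,v],1).astype(float)[:,None],np.array(p['intrinsics']),np.array(p['D']))[:,0]
X=(np.c_[n*Z[:,None],Z]-t)@R
print('z pct',np.percentile(X[:,2],[5,30,50,90,98]))
a=X[(abs(X[:,2]-.01)<.005)];r=cv2.minAreaRect((a[:,:2]*1000).astype(np.float32));print('plate rect',r)
b=X[X[:,2]>.04];print(len(b),cv2.minAreaRect((b[:,:2]*1000).astype(np.float32)),np.median(b[:,2]))
print(s['tool_pos'],s['eef_rot'])
E
```

```text
t: 3.7
tool_pos: [0.5067, 0.13, 0.1574]
eef_rot: [3.142, -0.0, -2.602]
force: [-0.5, -0.7, -0.1]
finger_gap: 0.0853
grip_force: 0.0
plate 0.8 [259.6 173. ] [0.5097 0.1338 0.    ]
plate 0.73 [257.7 145.9] [0.4859 0.1172 0.    ]
hole 0.73 [256.3 148.3] [0.4888 0.1172 0.    ]
far_end 0.86 [257.4 224.2] [0.5611 0.1619 0.    ]
far_end 0.68 [257.2 143.7] [0.4842 0.1155 0.    ]
grip 0.69 [259.9 177.5] [0.5068 0.1321 0.034 ]
0.83 [0.4467, 0.2891, 0.1148, 0.319]
z pct [0.0098 0.0109 0.0113 0.0171 0.0475]
plate rect ((511.6353759765625, 130.9393310546875), (129.846435546875, 56.170982360839844), 30.268503189086914)
503 ((508.3637390136719, 129.2196044921875), (29.756916046142578, 13.865289688110352), 30.4830379486084) 0.04704030413864622
[0.5067 0.13   0.1574] [ 3.1415 -0.0002 -2.6022]
```

View pics/w2.png

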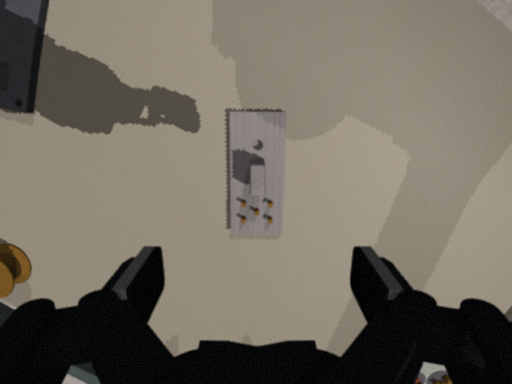

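The depth rectangle is 129.8 x 56.2 mm with yaw 30.3°. The block lies where it should, at (508.3, 129.1), with its top at 47 mm. Before picking up, I'll look at the base from near, since the plate in hand would hide the dowel.

```bash
python3 -m handwheel '[{"fingers":-1,"offset":[0.223,-0.293,0],"turn":0},{"fingers":-1,"offset":[0.223,-0.293,0],"turn":0},{"fingers":-1,"offset":[0.223,-0.293,0],"turn":0},{"fingers":-1,"offset":[0.223,-0.293,0],"turn":0},{"fingers":-1,"offset":[0.223,-0.293,0],"turn":0},{"fingers":-1,"offset":[0.223,-0.293,0],"turn":0},{"fingers":-1,"offset":[0,0,0],"turn":0.12},{"fingers":-1,"offset":[0,0,0],"turn":0.12},{"fingers":-1,"offset":[0,0,0],"turn":0}]'
cat > base.py <<'E'
from h import *
np.set_printoptions(precision=4,suppress=True)
import sys
s,p=look(sys.argv[1])
for q,z in [('jig_base',0),('slot',.014),('post',.014)]:
    for r in bot.pinpoint(p,q)[:2]:
        if r['p']>.2: print(q,round(r['p'],2),px(r['xy']).round(1),onz(p,px(r['xy']),z,s))
R,t=cam(p,s);v,u=np.mgrid[0:384,0:512];v=v.ravel();u=u.ravel();Z=p['range_z'].ravel()
n=cv2.undistortPoints(np.stack([u,v],1).astype(float)[:,None],np.array(p['intrinsics']),np.array(p['D']))[:,0]
X=(np.c_[n*Z[:,None],Z]-t)@R
m=bot.masks_of(p,'jig_base')[0];print(m['p'],m['box'])
k=(Z>0)&m['region'].ravel()
a=X[k&(abs(X[:,2]-.0145)<.004)];r=cv2.minAreaRect((a[:,:2]*1000).astype(np.float32));print('rect',r,np.median(a[:,2]))
g=(Z>0)&(np.linalg.norm(X[:,:2]-np.array(r[0])/1e3,axis=1)<.1)&(X[:,2]>.018)&(X[:,2]<.05)
im=(g.reshape(384,512)).astype(np.uint8);N,L,S,C=cv2.connectedComponentsWithStats(im)
for i in range(1,N):
    if S[i,4]>8:
        q=X[(L==i).ravel()];print('comp',S[i],C[i].round(1),q.mean(0),q.max(0)[2],q[q[:,2]>q[:,2].max()-.003].mean(0))
print(s['tool_pos'],s['eef_rot'])
E
python3 base.py w3.png
```

```text
t: 5.12
tool_pos: [0.4706, -0.1995, 0.1575]
eef_rot: [-3.142, 0.0, -2.851]
force: [0.0, 0.6, -0.5]
finger_gap: 0.0852
grip_force: 0.0
jig_base 0.75 [269.2 206.1] [ 0.5073 -0.1755  0.    ]
slot 0.96 [254.8 177.9] [ 0.478  -0.2006  0.014 ]
post 0.92 [287.2 245.7] [ 0.541  -0.1449  0.014 ]
0.91 [0.4301, 0.3292, 0.2025, 0.4021]
rect ((506.222412109375, -177.06036376953125), (169.993408203125, 100.47981262207031), 15.054224014282227) 0.015263173630962431
comp [255 167   8   8  52] [258.5 170.5] [ 0.4678 -0.1999  0.0222] 0.02420793945674126 [ 0.468  -0.1994  0.0225]
comp [283 242  11  16 133] [287.5 249.5] [ 0.5371 -0.1476  0.0322] 0.038541634020070055 [ 0.5386 -0.147   0.0371]
[ 0.4706 -0.1995  0.1575] [-3.1416  0.     -2.8507]
```

View pics/w3.png

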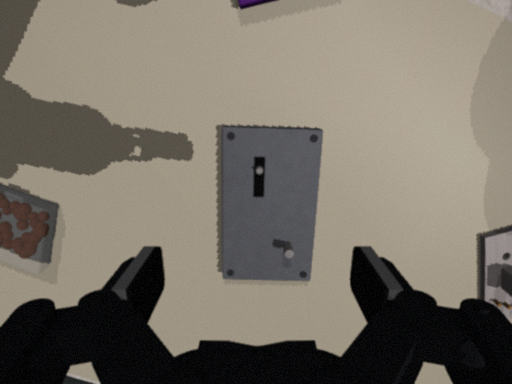

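The base is grey, 170.0 x 100.5 mm, centred at (506.2, -177.1) with yaw 15.05°. The dowel at pixel (258,170) comes out at (468, -199.5), which is slot -7.7 mm. The post at pixel (288,250) comes out at (538.6, -147), which agrees with the text. Now back to the plate to grasp it.

```bash
python3 -m handwheel '[{"fingers":-1,"offset":[-0.145,0.338,0],"turn":0},{"fingers":-1,"offset":[-0.145,0.338,0],"turn":0},{"fingers":-1,"offset":[-0.145,0.338,0],"turn":0},{"fingers":-1,"offset":[-0.145,0.338,0],"turn":0},{"fingers":-1,"offset":[-0.145,0.338,0],"turn":0},{"fingers":-1,"offset":[-0.145,0.338,0],"turn":0},{"fingers":-1,"offset":[0,0,0.25],"turn":-0.114},{"fingers":-1,"offset":[0,0,0.25],"turn":-0.114},{"fingers":-1,"offset":[0,0,0],"turn":0}]'
python3 - <<'E'
from h import *
s=bot.get_state();need(s,[.5083,.1291,.018],np.radians(-149.7))
E
```

```text
t: 6.5
tool_pos: [0.5058, 0.1296, 0.0802]
eef_rot: [3.139, -0.005, -2.613]
force: [-0.1, 0.0, -0.7]
finger_gap: 0.0854
grip_force: 0.0
tool mm [-2.2 -1.8 62.2] share [-0.015 -0.012  0.415] turn share 0.0
```

```bash
python3 -m handwheel '[{"fingers":-1,"offset":[-0.015,-0.012,0.14],"turn":0},{"fingers":-1,"offset":[0,0,0.14],"turn":0},{"fingers":-1,"offset":[0,0,0.13],"turn":0},{"fingers":1,"offset":[0,0,0],"turn":0},{"fingers":1,"offset":[0,0,0],"turn":0},{"fingers":1,"offset":[0,0,0],"turn":0},{"fingers":1,"offset":[0,0,0],"turn":0},{"fingers":1,"offset":[0,0,0],"turn":0},{"fingers":1,"offset":[0,0,0],"turn":0},{"fingers":1,"offset":[0,0,0],"turn":0},{"fingers":1,"offset":[0,0,0],"turn":0}]' 50
```

```text
t: 7.88
tool_pos: [0.5114, 0.129, 0.0209]
eef_rot: [3.142, -0.0, -2.613]
force: [0.1, -0.3, 0.2]
finger_gap: -0.0
grip_force: 0.0
```

Run:
```python
from h import *
s,p=look('w4.png');print({k:s[k] for k in('t','tool_pos','finger_gap','grip_force','force')})
q=bot.snapshot('side');i=q['pixels'][140:240,160:290,::-1]
a=cv2.resize(i,(520,400),interpolation=cv2.INTER_CUBIC)
cv2.imwrite('pics/w4.png',np.vstack([cv2.resize(p['pixels'][:,:,::-1],(520,390))[:200],a]))
```

```text
{'t': 7.875, 'tool_pos': array([0.51144017, 0.12901834, 0.02093202]), 'finger_gap': -4.7602023618531104e-05, 'grip_force': 0.0, 'force': array([ 0.08506315, -0.31899116,  0.16121937])}
```

View pics/w4.png

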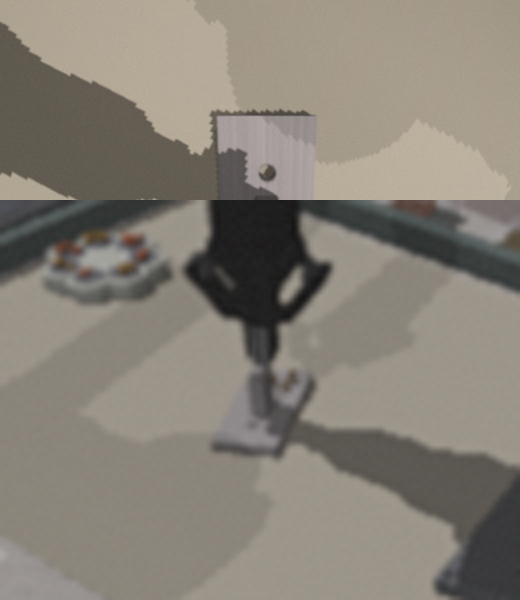

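The fingers have shut without the block: in the lower crop the tips end at about (262,365), at or above the block top at about (261,375). I'll measure the plate and the tips from this pose.

Run:
```python
from h import *
np.set_printoptions(precision=4,suppress=True)
def cloud(p,st=None):
    R,t=cam(p,st);v,u=np.mgrid[0:384,0:512];Z=p['range_z'].ravel()
    n=cv2.undistortPoints(np.stack([u.ravel(),v.ravel()],1).astype(float)[:,None],np.array(p['intrinsics']),np.array(p['D']))[:,0]
    return ((np.c_[n*Z[:,None],Z]-t)@R).reshape(384,512,3)
s=bot.get_state();w=bot.snapshot('wrist');X=cloud(w,s)
print(s['tool_pos'],s['eef_rot'],s['finger_gap'])
for c in [(260,120),(280,150),(100,60),(400,150),(256,190),(256,200),(256,210),(256,230),(256,250),(256,280)]: print(c,X[c[1],c[0]],w['range_z'][c[1],c[0]])
for n in['side','scene']:
    q=bot.snapshot(n);Y=cloud(q);print(n,'tcp px',proj(q,[s['tool_pos']]),'block top',proj(q,[[.5083,.1291,.046]]))
    d=q['pixels'].astype(int).sum(2);k=(q['range_z']>0)&(np.linalg.norm(Y[:,:,:2]-[.5083,.1291],axis=2)<.022)&(Y[:,:,2]>.02)&(Y[:,:,2]<.12)
    for a in range(20,120,8):
        kk=k&(Y[:,:,2]*1e3>=a)&(Y[:,:,2]*1e3<a+8)
        if kk.sum(): print(a,kk.sum(),Y[kk].mean(0),'rgb',q['pixels'][kk].mean(0).round())
    print(n,[(r['p'],px(r['xy'])) for r in bot.pinpoint(q,'grip')[:2]])
```

```text
[0.5115 0.129  0.0209] [ 3.1416 -0.0001 -2.6126] -0.00012651079320273893
(260, 120) [0.4592 0.0993 0.0112] 0.18245693
(280, 150) [0.4682 0.1182 0.0104] 0.1880833
(100, 60) [0.4761 0.0002 0.002 ] 0.18128812
(400, 150) [0.4308 0.1835 0.0028] 0.1955256
(256, 190) [0.4962 0.1182 0.0113] 0.19407988
(256, 200) [0.4971 0.1188 0.0276] 0.1787738
(256, 210) [0.4973 0.119  0.0434] 0.16367772
(256, 230) [0.5054 0.1238 0.0474] 0.16253524
(256, 250) [0.5023 0.1221 0.0769] 0.13323785
(256, 280) [0.5059 0.1242 0.0933] 0.11866682
side tcp px [[225.3085 187.9478]] block top [[224.2301 181.9616]]
20 12 [0.5015 0.1239 0.0232] rgb [91. 87. 88.]
28 12 [0.5044 0.1233 0.0314] rgb [84. 80. 80.]
36 16 [0.5027 0.1228 0.0401] rgb [87. 83. 84.]
44 15 [0.5053 0.1269 0.0459] rgb [102.  99.  99.]
52 4 [0.5053 0.1239 0.0569] rgb [78. 77. 76.]
60 18 [0.5076 0.1238 0.0639] rgb [67. 66. 64.]
68 17 [0.5076 0.1222 0.0726] rgb [62. 62. 61.]
76 16 [0.5074 0.1211 0.0799] rgb [60. 60. 58.]
84 21 [0.5071 0.1219 0.088 ] rgb [51. 50. 50.]
92 19 [0.503  0.1268 0.0962] rgb [45. 43. 42.]
100 35 [0.505  0.1277 0.1041] rgb [33. 32. 31.]
108 16 [0.5075 0.1215 0.1112] rgb [38. 37. 36.]
116 11 [0.5029 0.1219 0.1178] rgb [32. 31. 30.]
side [(0.88, array([225.8944, 186.816 ]))]
scene tcp px [[282.9886 175.6707]] block top [[282.6382 170.6889]]
20 13 [0.5084 0.1239 0.0244] rgb [66. 63. 62.]
28 11 [0.5099 0.1251 0.0322] rgb [70. 67. 65.]
36 17 [0.5083 0.126  0.0402] rgb [76. 73. 71.]
44 9 [0.5108 0.1279 0.0457] rgb [96. 92. 89.]
52 2 [0.5115 0.1251 0.0532] rgb [78. 75. 74.]
60 8 [0.5151 0.1218 0.0632] rgb [61. 59. 57.]
68 10 [0.5202 0.1227 0.0722] rgb [42. 40. 39.]
76 4 [0.5176 0.1205 0.0786] rgb [30. 30. 28.]
92 1 [0.5243 0.1275 0.0922] rgb [67. 64. 59.]
100 7 [0.5221 0.1243 0.1046] rgb [34. 34. 32.]
108 4 [0.5262 0.1212 0.1117] rgb [28. 28. 26.]
116 4 [0.5226 0.1185 0.1183] rgb [17. 16. 17.]
scene [(0.58, array([280.2176, 172.416 ]))]
```

Run:
```python
from h import *
np.set_printoptions(precision=4,suppress=True)
s=bot.get_state();p=bot.snapshot('wrist');R,t=cam(p,s)
M=np.array(p['mount'])
for u in (246,256,266):
  for v in range(214,262,4):
    z=p['range_z'][v,u];n=cv2.undistortPoints(np.array([[[u,v]]],float),np.array(p['intrinsics']),np.array(p['D']))[0,0]
    print(u,v,(M[:3,:3]@(np.array([n[0],n[1],1])*z)+M[:3,3]),p['pixels'][v,u]) if z>0 else None
q=bot.snapshot('side');c=q['pixels'][165:210,195:255,::-1]
w=p['pixels'][130:384,150:370,::-1]
cv2.imwrite('pics/w5.png',np.hstack([cv2.resize(c,(400,300),interpolation=cv2.INTER_CUBIC),cv2.resize(w,(346,300))[:, :]]))
```

```text
246 214 [ 0.0032 -0.0078  0.0097] [72 67 68]
246 218 [ 0.0005 -0.0078  0.01  ] [69 67 66]
246 222 [-0.0023 -0.0079  0.0103] [72 67 67]
246 226 [-0.0047 -0.0079  0.0095] [71 68 67]
246 230 [-0.0077 -0.0079  0.0104] [64 63 61]
246 234 [ 0.0108 -0.0062 -0.038 ] [81 77 77]
246 238 [ 0.0111 -0.006  -0.0432] [53 55 56]
246 242 [ 0.0108 -0.0059 -0.0468] [54 56 55]
246 246 [ 0.0108 -0.0057 -0.0509] [55 55 57]
246 250 [ 0.011  -0.0056 -0.0551] [53 52 53]
246 254 [ 0.0108 -0.0055 -0.0583] [56 54 57]
246 258 [ 0.011  -0.0054 -0.0622] [58 58 57]
256 214 [ 0.0162 -0.0015 -0.0255] [90 86 85]
256 218 [ 0.0145 -0.0015 -0.0269] [89 84 84]
256 222 [ 0.0121 -0.0015 -0.026 ] [86 81 79]
256 226 [ 0.0099 -0.0015 -0.0259] [82 75 74]
256 230 [ 0.0076 -0.0015 -0.0258] [85 79 80]
256 234 [ 0.0109 -0.0015 -0.0384] [58 55 57]
256 238 [ 0.0106 -0.0015 -0.0421] [6 0 4]
256 242 [ 0.0108 -0.0014 -0.0468] [18 15 17]
256 246 [ 0.0111 -0.0014 -0.0515] [ 8  7 10]
256 250 [ 0.0115 -0.0014 -0.0562] [13 16 13]
256 254 [ 0.0111 -0.0014 -0.059 ] [12  7 11]
256 258 [ 0.0108 -0.0014 -0.0618] [11  7 10]
266 214 [ 0.0166  0.0035 -0.0268] [85 79 78]
266 218 [ 0.0142  0.0035 -0.026 ] [85 80 79]
266 222 [ 0.0118  0.0036 -0.0253] [80 75 75]
266 226 [ 0.0103  0.0035 -0.0269] [87 84 84]
266 230 [ 0.0079  0.0036 -0.0264] [84 79 78]
266 234 [ 0.0119  0.0031 -0.0405] [70 68 68]
266 238 [ 0.0112  0.0031 -0.0434] [56 55 57]
266 242 [ 0.0109  0.003  -0.0471] [54 54 56]
266 246 [ 0.0114  0.0029 -0.052 ] [57 58 56]
266 250 [ 0.0114  0.0027 -0.056 ] [57 58 56]
266 254 [ 0.0115  0.0027 -0.0596] [56 55 57]
266 258 [ 0.0111  0.0026 -0.0624] [52 55 54]
```

View pics/w5.png

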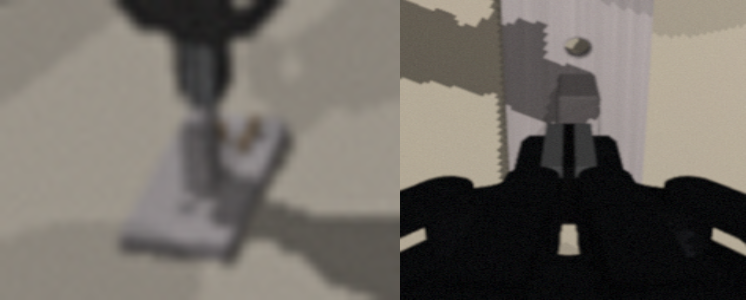

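The wrist view shows the shut fingertips at tool z of about -37 mm. They hang about 11 mm above the block top, which the side view confirms (dark fingers from z≈56 mm). So the real tips end about 37 mm short of the reported TCP. I'll open, correct x and y, and descend by that much in small steps while watching the force.

```bash
python3 -m handwheel '[{"fingers":-0.3,"offset":[0.018,0.011,0],"turn":0},{"fingers":-0.3,"offset":[0,0,0],"turn":0},{"fingers":-0.3,"offset":[0,0,0],"turn":0},{"fingers":-0.3,"offset":[0,0,0],"turn":0},{"fingers":-0.3,"offset":[0,0,0.06],"turn":0},{"fingers":-0.3,"offset":[0,0,0.06],"turn":0},{"fingers":-0.3,"offset":[0,0,0],"turn":0}]'
python3 -m handwheel '[{"fingers":-0.3,"offset":[0,0,0.06],"turn":0},{"fingers":-0.3,"offset":[0,0,0.06],"turn":0},{"fingers":-0.3,"offset":[0,0,0],"turn":0}]'
```

```text
t: 9.2
tool_pos: [0.5072, 0.1289, 0.0018]
eef_rot: [3.141, -0.002, -2.613]
force: [0.8, 0.5, 1.3]
finger_gap: 0.0558
grip_force: 0.0
t: 9.57
tool_pos: [0.5074, 0.129, -0.016]
eef_rot: [3.141, -0.002, -2.613]
force: [-0.1, -0.8, 0.0]
finger_gap: 0.0554
grip_force: 0.0
```

```bash
python3 -m handwheel '[{"fingers":1,"offset":[0,0,0],"turn":0},{"fingers":1,"offset":[0,0,0],"turn":0},{"fingers":1,"offset":[0,0,0],"turn":0},{"fingers":1,"offset":[0,0,0],"turn":0},{"fingers":1,"offset":[0,0,0],"turn":0},{"fingers":1,"offset":[0,0,0],"turn":0}]' 50
python3 - <<'E'
from h import *
np.set_printoptions(precision=4,suppress=True)
s=bot.get_state();p=bot.snapshot('wrist');M=np.array(p['mount'])
for u in (235,250,):
  for v in range(222,262,4):
    z=p['range_z'][v,u];n=cv2.undistortPoints(np.array([[[u,v]]],float),np.array(p['intrinsics']),np.array(p['D']))[0,0]
    print(u,v,(M[:3,:3]@(np.array([n[0],n[1],1])*z)+M[:3,3]),p['pixels'][v,u]) if z>0 else None
E
```

```text
t: 10.32
tool_pos: [0.5088, 0.1292, -0.0146]
eef_rot: [-3.141, 0.001, -2.613]
force: [-0.3, -0.6, 5.4]
finger_gap: 0.0132
grip_force: 49.6
235 222 [ 0.0122 -0.0121 -0.0263] [94 89 87]
235 226 [ 0.0096 -0.0122 -0.0253] [91 86 86]
235 230 [ 0.0073 -0.0122 -0.0252] [91 86 86]
235 234 [ 0.011  -0.0113 -0.0385] [69 65 68]
235 238 [ 0.0115 -0.0109 -0.0441] [61 60 61]
235 242 [ 0.0113 -0.0107 -0.0479] [59 58 57]
235 246 [ 0.011  -0.0105 -0.0512] [62 60 61]
235 250 [ 0.0107 -0.0102 -0.0545] [57 59 57]
235 254 [ 0.0111 -0.0099 -0.059 ] [62 60 62]
235 258 [ 0.0116 -0.0097 -0.0633] [61 60 61]
250 222 [ 0.0152 -0.0043 -0.0341] [76 71 69]
250 226 [ 0.0158 -0.0042 -0.0403] [74 68 67]
250 230 [ 0.0157 -0.0041 -0.0448] [77 71 70]
250 234 [ 0.0155 -0.004  -0.0489] [76 72 69]
250 238 [ 0.0159 -0.0039 -0.0537] [71 69 68]
250 242 [ 0.0148 -0.0039 -0.0553] [73 69 68]
250 246 [ 0.0151 -0.0038 -0.0598] [80 74 75]
250 250 [ 0.0144 -0.0038 -0.062 ] [92 87 85]
250 254 [ 0.0131 -0.0037 -0.0628] [90 86 86]
250 258 [ 0.0111 -0.0038 -0.0624] [92 86 85]
```

The grasp holds: gap 13.2 mm, grip 49.6 N. I'll lift, carry the plate over the base turned about 8° away from the post, and hover.

```bash
python3 -m handwheel '[{"fingers":1,"offset":[0,0,-0.1],"turn":0},{"fingers":1,"offset":[0,0,-0.15],"turn":0},{"fingers":1,"offset":[0,0,-0.15],"turn":0},{"fingers":1,"offset":[0,0,0],"turn":0}]'
python3 -m handwheel '[{"fingers":1,"offset":[0.1456,-0.228,0],"turn":0},{"fingers":1,"offset":[0.1456,-0.228,0],"turn":0},{"fingers":1,"offset":[0.1456,-0.228,0],"turn":0},{"fingers":1,"offset":[0.1456,-0.228,0],"turn":0},{"fingers":1,"offset":[0.1456,-0.228,0],"turn":0},{"fingers":1,"offset":[0.1456,-0.228,0],"turn":0},{"fingers":1,"offset":[0.1456,-0.228,0],"turn":0},{"fingers":1,"offset":[0.1456,-0.228,0],"turn":0.128},{"fingers":1,"offset":[0,0,0],"turn":0.13},{"fingers":1,"offset":[0,0,0],"turn":0.13},{"fingers":1,"offset":[0,0,0],"turn":0},{"fingers":1,"offset":[0,0,0],"turn":0}]'
python3 - <<'E'
from h import *
np.set_printoptions(precision=4,suppress=True)
s,p=look('w6.png');M=np.array(p['mount']);print(s['tool_pos'],s['eef_rot'],s['force'],s['finger_gap'])
need(s,[.4960,-.1953,.045],-3.019)
def tool(u,v):
    n=cv2.undistortPoints(np.array([[[u,v]]],float),np.array(p['intrinsics']),np.array(p['D']))[0,0];z=p['range_z'][int(v),int(u)]
    return M[:3,:3]@(np.array([n[0],n[1],1])*z)+M[:3,3],(M[:3,:3]@[n[0],n[1],1]),M[:3,3]
for r in bot.pinpoint(p,'hole')[:2]: print('hole',r['p'],px(r['xy']))
for q in [(230,150),(280,150),(230,185),(280,185)]: print(q,tool(*q)[0])
c=p['pixels'][110:270,170:350,::-1];cv2.imwrite('pics/w6.png',cv2.resize(c,(675,600),interpolation=cv2.INTER_CUBIC))
E
```

```text
t: 10.88
tool_pos: [0.5097, 0.1292, 0.0467]
eef_rot: [-3.14, 0.003, -2.613]
force: [-0.5, -0.1, -1.8]
finger_gap: 0.0135
grip_force: 48.9
t: 12.38
tool_pos: [0.4951, -0.1949, 0.0445]
eef_rot: [3.141, -0.001, -3.017]
force: [0.4, 0.7, -2.3]
finger_gap: 0.013
grip_force: 49.3
[ 0.4951 -0.1949  0.0445] [ 3.141  -0.0008 -3.0168] [ 0.3794  0.7144 -2.276 ] 0.012964483771514681
tool mm [-0.8 -0.5 -0.5] share [-0.005 -0.003 -0.004] turn share 0.002
hole 0.95 [259.6864 188.5056]
(230, 150) [ 0.0477 -0.0138 -0.0238]
(280, 150) [ 0.0482  0.0099 -0.027 ]
(230, 185) [ 0.0308 -0.0141 -0.0257]
(280, 185) [ 0.0308  0.0103 -0.0257]
```

View pics/w6.png

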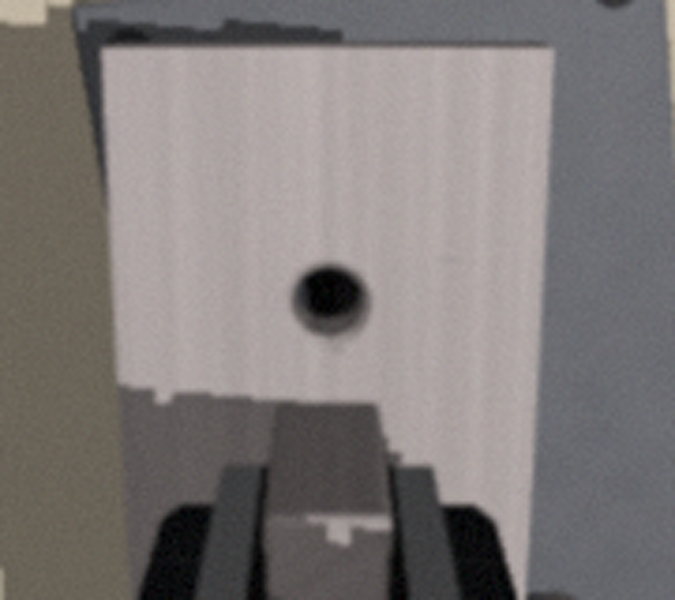

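The hole is at pixel (258,189) in the image, at about tool (28.6, -0.3) mm, and the plate is level. It hovers over the dowel as planned. Now I'll lower it to just above the dowel tip.

```bash
python3 -m handwheel '[{"fingers":1,"offset":[-0.005,-0.003,0.08],"turn":0},{"fingers":1,"offset":[0,0,0.08],"turn":0},{"fingers":1,"offset":[0,0,0.06],"turn":0},{"fingers":1,"offset":[0,0,0],"turn":0},{"fingers":1,"offset":[0,0,0],"turn":0}]'
python3 -m handwheel '[{"fingers":1,"offset":[0,0,0.01],"turn":0},{"fingers":1,"offset":[0,0,0.01],"turn":0},{"fingers":1,"offset":[0,0,0],"turn":0}]'
python3 - <<'E'
from h import *
s=bot.get_state();need(s,[.4960,-.1953,.0],-3.019)
E
```

```text
t: 13.1
tool_pos: [0.4964, -0.1957, 0.012]
eef_rot: [-3.142, -0.0, -3.019]
force: [0.0, 0.1, -2.0]
finger_gap: 0.0131
grip_force: 49.3
t: 13.48
tool_pos: [0.4963, -0.1956, 0.009]
eef_rot: [-3.142, 0.0, -3.019]
force: [0.4, 0.6, -1.9]
finger_gap: 0.0131
grip_force: 49.3
tool mm [0.3 0.4 9. ] share [0.002 0.002 0.06 ] turn share 0.0
```

```bash
python3 -m handwheel '[{"fingers":1,"offset":[0.002,0.002,0.007],"turn":0},{"fingers":1,"offset":[0,0,0.007],"turn":0},{"fingers":1,"offset":[0,0,0],"turn":0}]'
python3 -m handwheel '[{"fingers":1,"offset":[0,0,0.007],"turn":0},{"fingers":1,"offset":[0,0,0],"turn":0}]'
```

```text
t: 13.85
tool_pos: [0.4959, -0.1953, 0.0068]
eef_rot: [3.141, -0.0, -3.019]
force: [-0.3, -0.1, -1.8]
finger_gap: 0.0133
grip_force: 49.3
t: 14.1
tool_pos: [0.496, -0.1954, 0.0057]
eef_rot: [3.142, -0.0, -3.019]
force: [-0.4, -0.2, -1.4]
finger_gap: 0.0131
grip_force: 49.3
```

```bash
python3 -m handwheel '[{"fingers":1,"offset":[0,0,0.007],"turn":0},{"fingers":1,"offset":[0,0,0],"turn":0}]'
python3 -m handwheel '[{"fingers":1,"offset":[0,0,0.005],"turn":0},{"fingers":1,"offset":[0,0,0],"turn":0}]'
```

```text
t: 14.35
tool_pos: [0.496, -0.1954, 0.0047]
eef_rot: [3.142, -0.0, -3.019]
force: [0.4, 0.3, -2.1]
finger_gap: 0.0133
grip_force: 49.3
t: 14.6
tool_pos: [0.496, -0.1954, 0.004]
eef_rot: [3.142, -0.0, -3.019]
force: [0.3, -0.6, -1.7]
finger_gap: 0.0132
grip_force: 49.3
```

```bash
python3 -m handwheel '[{"fingers":1,"offset":[0,0,0.006],"turn":0},{"fingers":1,"offset":[0,0,0],"turn":0}]'
python3 -m handwheel '[{"fingers":1,"offset":[0,0,0.006],"turn":0},{"fingers":1,"offset":[0,0,0],"turn":0}]'
python3 -m handwheel '[{"fingers":1,"offset":[0,0,0.006],"turn":0},{"fingers":1,"offset":[0,0,0],"turn":0}]'
```

```text
t: 14.85
tool_pos: [0.496, -0.1953, 0.0031]
eef_rot: [3.142, -0.0, -3.019]
force: [-0.1, -0.4, -2.6]
finger_gap: 0.0136
grip_force: 49.3
t: 15.1
tool_pos: [0.496, -0.1954, 0.0022]
eef_rot: [3.142, -0.0, -3.019]
force: [-0.3, -0.6, -2.3]
finger_gap: 0.0131
grip_force: 49.3
t: 15.35
tool_pos: [0.496, -0.1954, 0.0013]
eef_rot: [-3.142, -0.0, -3.019]
force: [-0.2, -0.4, -1.3]
finger_gap: 0.0133
grip_force: 49.3
```

```bash
python3 -m handwheel '[{"fingers":1,"offset":[0,0,0.005],"turn":0},{"fingers":1,"offset":[0,0,0],"turn":0}]'
python3 -m handwheel '[{"fingers":1,"offset":[0,0,0.005],"turn":0},{"fingers":1,"offset":[0,0,0],"turn":0}]'
python3 - <<'E'
from h import *
np.set_printoptions(precision=4,suppress=True)
s,p=look();M=np.array(p['mount']);print(s['force'],s['ft_torque'])
c=p['pixels'][110:270,170:350,::-1]
q=bot.snapshot('side');d=q['pixels'][195:255,255:335,::-1]
cv2.imwrite('pics/w7.png',np.hstack([cv2.resize(c,(400,356),interpolation=cv2.INTER_CUBIC),cv2.resize(d,(400,356),interpolation=cv2.INTER_CUBIC)]))
E
```

```text
t: 15.6
tool_pos: [0.496, -0.1954, 0.0005]
eef_rot: [3.142, -0.0, -3.019]
force: [-0.3, 0.3, -2.3]
finger_gap: 0.0132
grip_force: 49.3
t: 15.85
tool_pos: [0.496, -0.1953, -0.0002]
eef_rot: [3.142, -0.0, -3.019]
force: [0.2, -0.4, -2.9]
finger_gap: 0.0132
grip_force: 49.3
[ 0.1791 -0.424  -2.8961] [-0.0026  0.0154 -0.001 ]
```

View pics/w7.png

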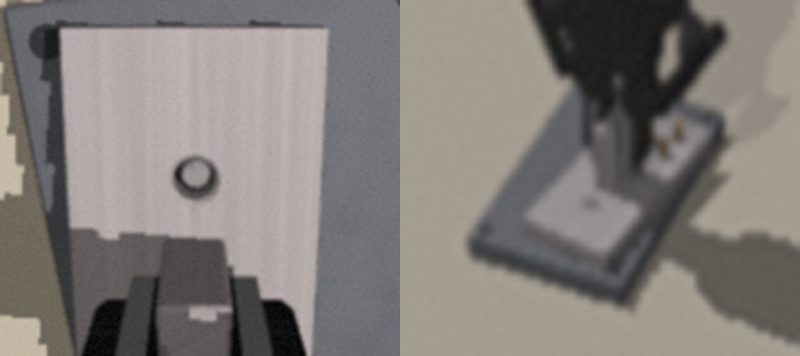

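The left half shows the steel dowel tip inside the hole at crop (196,175), and on the right the plate looks nearly flat on the base. I'll lower it until it touches.

```bash
python3 -m handwheel '[{"fingers":1,"offset":[0,0,0.004],"turn":0},{"fingers":1,"offset":[0,0,0],"turn":0}]'
python3 -m handwheel '[{"fingers":1,"offset":[0,0,0.004],"turn":0},{"fingers":1,"offset":[0,0,0],"turn":0}]'
```

```text
t: 16.2
tool_pos: [0.4961, -0.1954, -0.0006]
eef_rot: [-3.141, 0.0, -3.019]
force: [-0.5, 0.5, 0.0]
finger_gap: 0.0132
grip_force: 49.6
t: 16.45
tool_pos: [0.4961, -0.1954, -0.0006]
eef_rot: [-3.141, 0.0, -3.019]
force: [-2.5, 1.6, 6.6]
finger_gap: 0.0129
grip_force: 50.5
```

Contact came at TCP z = -0.6 mm, exactly the height expected for a seated plate, with only a light load. I'll relieve the load and swing about the dowel in 2° steps.

```bash
python3 -m handwheel '[{"fingers":1,"offset":[0,0,-0.003],"turn":0},{"fingers":1,"offset":[0,0.0066,0],"turn":-0.033},{"fingers":1,"offset":[0,0,0],"turn":0}]'
python3 -m handwheel '[{"fingers":1,"offset":[0,0.0066,0],"turn":-0.033},{"fingers":1,"offset":[0,0,0],"turn":0}]'
python3 -m handwheel '[{"fingers":1,"offset":[0,0.0066,0],"turn":-0.033},{"fingers":1,"offset":[0,0,0],"turn":0}]'
```

```text
t: 16.82
tool_pos: [0.4962, -0.1946, -0.0006]
eef_rot: [-3.141, 0.0, -2.984]
force: [-1.8, 0.2, 4.4]
finger_gap: 0.0133
grip_force: 50.3
t: 17.08
tool_pos: [0.496, -0.1937, -0.0006]
eef_rot: [-3.141, 0.0, -2.949]
force: [-1.0, 0.2, 4.9]
finger_gap: 0.0132
grip_force: 50.3
t: 17.32
tool_pos: [0.4959, -0.1927, -0.0006]
eef_rot: [-3.141, 0.0, -2.914]
force: [-0.7, -0.0, 5.0]
finger_gap: 0.0133
grip_force: 50.3
```

```bash
python3 -m handwheel '[{"fingers":1,"offset":[0,0.0033,-0.002],"turn":-0.0167},{"fingers":1,"offset":[0,0,0],"turn":0}]'
python3 -c "from h import *;print(bot.get_state()['ft_torque'])"
python3 -m handwheel '[{"fingers":1,"offset":[0,0.0027,0],"turn":-0.0133},{"fingers":1,"offset":[0,0,0],"turn":0}]'
python3 -c "from h import *;print(bot.get_state()['ft_torque'])"
```

```text
t: 17.58
tool_pos: [0.4957, -0.1921, -0.0006]
eef_rot: [-3.141, 0.0, -2.897]
force: [0.2, -0.8, 3.3]
finger_gap: 0.013
grip_force: 50.0
[-0.10325459  0.07079344  0.08815515]
t: 17.82
tool_pos: [0.4956, -0.1917, -0.0006]
eef_rot: [-3.141, 0.0, -2.883]
force: [0.2, -1.3, 2.4]
finger_gap: 0.0131
grip_force: 49.9
[-0.16051262 -0.05968028  0.05625047]
```

```bash
python3 -m handwheel '[{"fingers":1,"offset":[0,0.0017,0],"turn":-0.0083},{"fingers":1,"offset":[0,0,0],"turn":0}]'
python3 -c "from h import *;print(bot.get_state()['ft_torque'])"
python3 -m handwheel '[{"fingers":1,"offset":[0,0.0013,0],"turn":-0.0067},{"fingers":1,"offset":[0,0,0],"turn":0}]'
python3 -c "from h import *;print(bot.get_state()['ft_torque'])"
```

```text
t: 18.08
tool_pos: [0.4955, -0.1914, -0.0006]
eef_rot: [-3.141, 0.0, -2.875]
force: [0.3, -0.3, 2.2]
finger_gap: 0.0133
grip_force: 49.8
[-0.21066632 -0.13192931  0.03774701]
t: 18.32
tool_pos: [0.4955, -0.1913, -0.0006]
eef_rot: [-3.141, 0.0, -2.868]
force: [1.8, -2.3, 0.4]
finger_gap: 0.0132
grip_force: 49.7
[-0.33906248 -0.27594437 -0.15518934]
```

```bash
python3 -m handwheel '[{"fingers":1,"offset":[0,0.0013,0],"turn":-0.0067},{"fingers":1,"offset":[0,0,0],"turn":0}]'
python3 - <<'E'
from h import *
np.set_printoptions(precision=4,suppress=True)
s,p=look();print(s['ft_torque'])
c=p['pixels'][110:270,170:350,::-1]
q=bot.snapshot('scene');d=q['pixels'][195:255,175:255,::-1]
cv2.imwrite('pics/w8.png',np.hstack([cv2.resize(c,(400,356),interpolation=cv2.INTER_CUBIC),cv2.resize(d,(400,356),interpolation=cv2.INTER_CUBIC)]))
E
```

```text
t: 18.58
tool_pos: [0.4955, -0.1914, -0.0006]
eef_rot: [-3.141, 0.0, -2.862]
force: [1.8, -2.8, -0.4]
finger_gap: 0.013
grip_force: 49.7
[-0.595  -0.4359 -0.3715]
```

View pics/w8.png

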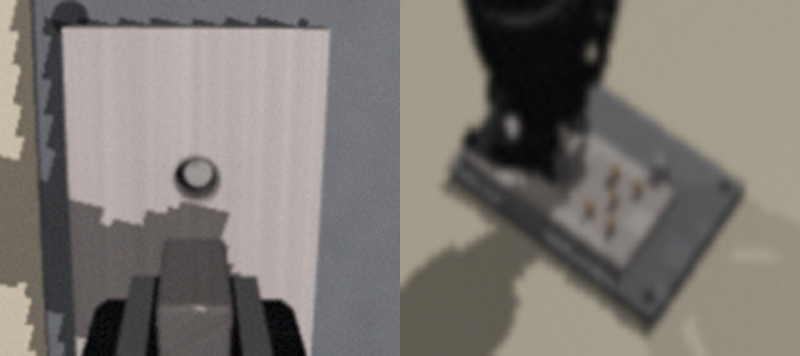

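The right half shows the plate against the post at crop (660,165), and the dowel is in the hole. The wrist moment rose to -0.37 N m, so the plate is in contact. Now I'll let go and back off upward.

```bash
python3 -m handwheel '[{"fingers":0.3,"offset":[0,0,0],"turn":0},{"fingers":0,"offset":[0,0,0],"turn":0},{"fingers":0,"offset":[0,0,0],"turn":0},{"fingers":0,"offset":[0,0,0],"turn":0},{"fingers":0,"offset":[0,0,-0.1],"turn":0},{"fingers":0,"offset":[0,0,-0.3],"turn":0},{"fingers":0,"offset":[0,0,-0.35],"turn":0},{"fingers":0,"offset":[0,0,-0.35],"turn":0},{"fingers":0,"offset":[0,0,0],"turn":0},{"fingers":0,"offset":[0,0,0],"turn":0}]'
python3 - <<'E'
from h import *
np.set_printoptions(precision=4,suppress=True)
s,p=look();R,t=cam(p,s);v,u=np.mgrid[0:384,0:512];Z=p['range_z'].ravel()
n=cv2.undistortPoints(np.stack([u.ravel(),v.ravel()],1).astype(float)[:,None],np.array(p['intrinsics']),np.array(p['D']))[:,0]
X=(np.c_[n*Z[:,None],Z]-t)@R
B=np.array([.5062,-.1771]);near=(Z>0)&(np.linalg.norm(X[:,:2]-B,axis=1)<.13)
pix=p['pixels'].reshape(-1,3)
for lo,hi,nm in [(.012,.018,'base'),(.0215,.029,'plate'),(.056,.066,'block')]:
    k=near&(X[:,2]>lo)&(X[:,2]<hi);im=k.reshape(384,512).astype(np.uint8);N,L,S,C=cv2.connectedComponentsWithStats(im)
    i=1+np.argmax(S[1:,4]);a=X[(L==i).ravel()];r=cv2.minAreaRect((a[:,:2]*1000).astype(np.float32));print(nm,S[i,4],r)
    A=np.c_[a[:,:2]-a[:,:2].mean(0),np.ones(len(a))];f=np.linalg.lstsq(A,a[:,2],rcond=None)[0];print('  z',f[2],'slope deg',np.degrees(f[:2]))
c=p['pixels'][90:300,170:370,::-1];cv2.imwrite('pics/w9.png',cv2.resize(c,(571,600),interpolation=cv2.INTER_CUBIC))
print(s['tool_pos'],s['force'],s['t'])
E
```

```text
t: 19.92
tool_pos: [0.4951, -0.1908, 0.1649]
eef_rot: [-3.141, 0.001, -2.861]
force: [0.3, 0.3, 0.2]
finger_gap: 0.0426
grip_force: 0.0
base 7535 ((505.8343505859375, -177.12945556640625), (169.9368438720703, 100.40007781982422), 14.840147018432617)
  z 0.015185535294246271 slope deg [ 0.0043 -0.005 ]
plate 6151 ((498.26593017578125, -187.32870483398438), (129.88490295410156, 65.39432525634766), 15.52341079711914)
  z 0.025237184236788213 slope deg [0.0378 0.0133]
block 495 ((496.22900390625, -192.5399932861328), (30.622203826904297, 12.797813415527344), 16.11802864074707)
  z 0.061121741442335585 slope deg [ 0.5515 -0.1508]
[ 0.4951 -0.1908  0.1649] [0.2667 0.2789 0.2184] 19.925
```

View pics/w9.png

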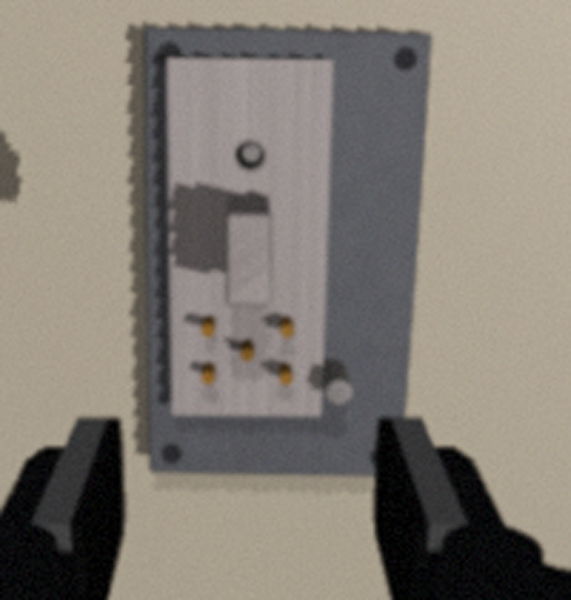

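The plate's top is 10.0 mm above the base's top and level, so it is fully down. The dowel shows in the hole at crop (250,155). The plate and post together measure 65.4 mm across, against 66 mm if touching, so they are in contact. The gripper is clear, so I'm handing the job in.

```bash
python3 -c "from station import bot;print(bot.sign_off())"
```

```text
the job is handed in; nothing more can be done
None
```

The job is handed in: the peg plate lies flat and fully down on the dowel with its long side against the stop post, the gripper is clear, and the bead box, dish, spool and purple look-alike were never approached (about 20 s of the 64 s used).

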